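# Check the grip of a fuse-base contact with a blade gauge

### The job

Lift the blade gauge (the one with the flat handle) out of its stand and, with it upright, slide its blade down between the two sprung copper plates of the fuse base's contact at the end with the bolted flat terminal tab, square to the plates and centred across them, until it drags snugly about half-way down their flat faces. Go gently, do not force the plates and keep the blade's tip well clear of the bottom. Finish still holding the gauge at that depth so that I can measure how far the plates have spread, and leave everything else on the bench as it is.

Things in the scene. Friction and masses are not known exactly. Their poses are not given: they have to be found in the camera images.
- gauge: blade gauge: steel blade 4 mm thick (x), 20 mm wide (y), 50 mm long, its last 5 mm ground down to 1.8 mm at the tip, under a black flat handle 14 (x) by 34 (y) by 46 mm tall; about 110 g. Origin at the centre of the blade's tip, z up along it: blade z = 0 to 50 mm, handle 50 to 96 mm. Either way round fits. At the start it hangs upright by its handle in a slot of the stand
- gauge_stand: fixed wooden block 60 (x) by 140 (y) by 58 mm tall with two slots 8 (x) by 24 mm (y) at y = -35 and +35 mm, one for each gauge; a gauge's handle rests on its top, so the blade must rise 50 mm to come clear. Origin under its centre, x along the thickness of the gauge's blade
- fuse_base: fixed fuse base on a plywood board 90 (x) by 230 (y) by 12 mm: an upright two-plate copper contact on a grey insulator near each end, at y = +62 and -62 mm, tops 76 mm above the bench (nothing stands higher). The +y end has a flat copper tab with a hexagon bolt, the -y end a square steel tunnel clamp. Origin under the board's centre; it may lie any way round
- contact (a point): the tab-end contact: point midway between its plates at the upper edge of their flat faces, 64 mm above the bench. x square to the plates, y along the base to the tab, z up. The flat faces go down 26 mm from here (solid foot bar at 27 mm), 24 mm wide in y, 0.4 mm apart at rest; above, the plates flare out for 12 mm to a mouth about 12 mm wide
- tab_plate_a: this contact's copper plate on its -x side, 2.5 mm thick; it slides in x, pushed inwards by a spring: 3.6 N at rest, 1.2 N more per mm, up to 6 mm. With the gauge in centrally each plate has moved 1.8 mm and presses with about 6 N; sliding the blade in takes about 5 to 10 N. Origin at the bottom of its inner face
- tab_plate_b: the like plate on the +x side
- pin_gauge: bystander: round pin gauge, aluminium handle 25 mm dia. and 44 mm tall on a steel pin 6.6 mm dia. and 50 mm long, standing in the other slot of the stand (the two gauges may be either way round); origin at the foot of the pin
- tape_roll: bystander: roll of black tape 92 mm dia., 24 mm tall, lying flat; origin under its centre
- fuse_link: bystander: spare fuse-link, white ceramic block 56 x 36 x 36 mm with a copper blade at each end, 106 mm long in all, lying on the bench; origin under its centre
- cable_lug: bystander: small copper cable lug 52 mm long lying on the bench; origin under its middle
- screwdriver: bystander: screwdriver 190 mm long lying on the bench; origin under it
- project_box: bystander: open pale blue-grey equipment box 85 x 120 x 45 mm; origin under its centre
- screw_jar: bystander: clear jar with a steel cap, 60 mm dia., 75 mm tall; origin under its centre
Mind the look-alikes: they are no part of the job. There is more than one size of the fuse_base; the one meant has the size given above.

How it is judged:
On the way:
1. the blade gauge is lifted clear of its stand, upright (height (world z) of gauge above 0.064 m and angle between gauge's own z axis and vertical below 0.3 rad and contact force between gauge and the fingers above 1 N), for 0.1 s.
At the end, for the whole second after the job is handed in: gauge still gripped (over 2 N), at rest, upright within 8 degrees, blade square within 10 degrees; tip 7 to 20 mm below the top of the tab-end contact's 26 mm flat faces, within 3 mm of midway between the plates and 7 mm of centre across them; both plates press on it (over 0.7 N) (z of gauge in the frame of contact between -0.02 and -0.007 m and x of gauge in the frame of contact between -0.003 and 0.003 m and y of gauge in the frame of contact between -0.007 and 0.007 m and angle between gauge's own z axis and vertical below 0.14 rad and angle between the x axis of gauge and the x axis of contact, either way round below 0.17 rad and contact force between gauge and tab_plate_a above 0.7 N and contact force between gauge and tab_plate_b above 0.7 N and contact force between gauge and the fingers above 2 N and linear speed of gauge below 0.01 m/s); the arm keeps its last pose, push and grip.
It fails at once if the blade is pushed almost to the bottom of the contact (tip over 24 mm below the upper edge of the flat faces) (z of gauge in the frame of contact below -0.024 m and horizontal distance between gauge and contact below 0.02 m).
It fails at once if a plate of the contact is forced (over 22 N) (contact force between anything else and tab_plate_a above 22 N or contact force between anything else and tab_plate_b above 22 N).
It fails at once if another thing on the bench is disturbed (moved over 25 mm) (distance of any of pin_gauge, tape_roll, fuse_link, cable_lug, screwdriver, project_box, screw_jar from where it was at the start of the episode above 0.025 m).
It also fails if it takes over 38 s, if anything falls off the work surface, if the arm or the gripper's body presses on something with over 40 N, if the wrist force passes 120 N, or if a joint passes its speed limit or range.

### The arm

A 6-joint arm with a two-finger parallel gripper is mounted at the origin on the work surface. World frame = base frame: x ahead of the robot, y to its left, z up, the work surface at z = 0. Lengths are in m, angles in rad, forces in N, time in s.
With the tool pointing down it reaches from about 0.25 to 0.725 m from the base axis. Payload 4 kg.
Tool frame: the origin (TCP) lies at the very end of the fingers, on their centre line; the grasp point (between the pads) lies 19 mm behind it; y points along the fingers, z is the direction in which the jaws open and shut, and the axes are right-handed (so a half turn about y gives the same grasp; the last joint's range is limited). The gripper opens to 85 mm and grips with 20 to 120 N. Pads are 22 mm wide; open, the fingers measure 114 mm over their backs; the gripper's body (76 mm by 85 mm) begins 54 mm behind the grasp point. The pads swing forward as they close: fully open they stand 13 mm farther back than shut.
Start: joints at [-1.298, 0.241, 0.005, 1.335, 0, 1.571], TCP at [0.135, -0.482, 0.231] pointing down, gripper open.
Joint ranges: [-2.72, 2.72], [-1.05, 1.87], [-1.09, 1.28], [-1.99, 2.15], [-1.42, 1.44], [-3.14, 3.14]. Speed limits (rad/s): [2.79, 2.79, 3.14, 3.14, 3.14, 3.14].

### API

Orientations are given as a unit quaternion [x, y, z, w].
In Python, from workcell import bot gives the robot as it stands. The module is installed in compiled form; this text tells all that it offers.
- The arm moves only by the tool move_arm, never from a script. Its argument "increments" is a list of rows, each an object with "grip": the closure, from 0 (fully open) to 1 (shut); "linear": the shift along the tool's x, y, z scaled (see below), a list of three; "twist": the turn about the tool's y scaled (see below). A call has exactly 5 rows; each row shifts and turns the pose as measured when the row begins, along the tool's axes as they then stand; what a row does not reach is not made up. The controller multiplies each number of a shift by 0.2 m and each number of a turn by 2 rad. A row lasts 1/10 s, in which the tool goes at most 50 mm and 8.59 degrees, less where a joint would pass 70% of its speed; a pose out of reach is approached as far as the arm can. A call with a number of a shift or a turn outside -1 to 1 is refused whole. A call with a gripper value outside its range is refused whole. The fingers move at their own pace and stop on an object; the grip force is fixed at half the most. Time passes only in rows, so rows that do not move let the fingers close, or fill a call up. It gives the time, the measured TCP pose, the force and the opening at its end, in the units of the state.
- bot.get_obs(): the state, without advancing time (a new reading comes with each control period).
- bot.camera(name): name is "side" or "top"; returns (picture, depth): 480x640x3 uint8, blue, green, red; 480x640 float32, m along the optical axis (not along the pixel's ray), 0 where there is no reading.
- bot.camera_params(name): a dict with "camera_matrix" (3x3 intrinsics, pixels), "dist" ([k1, k2, p1, p2, k3] as OpenCV has them; the pictures are not rectified), "rvec" (rotation vector, rad) and "tvec" (3), from world to camera coordinates, as OpenCV has them. Camera axes: x right, y down, z forward; pixel columns grow to the right and rows downward; lengths in m; the calibration is good to about 2 mm. A picture is of the moment at which its call begins. camera_params takes no time and is no camera call.
- bot.job_done(): hands the job in, once; it reports no verdict.
The state is a dict: "clock": time; "joint_pos": joint angles; "joint_vel": joint speeds; "tau": joint torques, N m; "eef_pos": TCP position; "tool_rot": TCP orientation; "ft_force": force on the tool from outside, world axes, zero at the start; "ft_torque": the same for the moment, N m; "grip_width": finger opening in m.
Only numpy, scipy, OpenCV 4.12 (cv2) and the standard library are available. Lean on these libraries where they do the work, as an engineer would, in place of code of your own. Each camera call takes 0.05 s, during which the arm holds its last target. There are 200 camera calls.

## Working session

There is one attempt and no reset: what is moved stays moved. The work goes in short steps, Python scripts to look and compute and a tool call to move; the robot and the scene stay as the last step left them, time stands still between calls to the robot, and variables do not carry over. Pictures are saved under pics/ and viewed, about 8 in all and at most 12, crops included, and the job is handed in when it is done.

Besides the shell and the picture viewer there is one more tool, called as name(argument=value, ...), one argument or row to a line, values as JSON. move_arm: Moves the arm, as the interface text tells. Its arguments: {"type":"object","properties":{"increments":{"type":"array"}},"required":["increments"]}

```bash
mkdir -p pics; cat > h.py <<'E'
import numpy as np, cv2
from workcell import bot
def grab(n,tag):
    im,d=bot.camera(n); cv2.imwrite(f'pics/{tag}.png',im); np.save(f'pics/{tag}.npy',d); return im,d
def ray(n,uv):
    p=bot.camera_params(n);K=np.array(p['camera_matrix']);R=cv2.Rodrigues(np.array(p['rvec'],float))[0];t=np.array(p['tvec'],float).ravel()
    q=cv2.undistortPoints(np.array(uv,float).reshape(-1,1,2),K,np.array(p['dist'],float)).reshape(-1,2)
    dc=np.c_[q,np.ones(len(q))]
    return -R.T@t, dc@R   # origin, world directions (unit optical depth)
def plane(n,uv,z):
    o,d=ray(n,uv); return o+d*((z-o[2])/d[:,2])[:,None]
def dep(n,uv,D):
    o,d=ray(n,uv); uv=np.round(np.array(uv).reshape(-1,2)).astype(int); return o+d*D[uv[:,1],uv[:,0]][:,None]
def proj(n,P):
    p=bot.camera_params(n); return cv2.projectPoints(np.array(P,float).reshape(-1,3),np.array(p['rvec'],float),np.array(p['tvec'],float),np.array(p['camera_matrix']),np.array(p['dist'],float))[0].reshape(-1,2)
E
python3 - <<'E'
from h import *
for n in('top','side'):
    grab(n,n+'0'); print(n,ray(n,[[320,240]]))
print(bot.get_obs())
E
```

```text
top (array([0.36305776, 0.02075235, 1.14279282]), array([[ 0.20187899, -0.03035475, -0.97941303]]))
side (array([0.18284113, 0.95091559, 0.75862863]), array([[ 0.27956304, -0.77875073, -0.56161542]]))
{'clock': 0.1, 'joint_pos': array([-1.29800937e+00,  2.41321686e-01,  3.88256327e-03,  1.33519835e+00,
       -1.22364921e-05,  1.57081217e+00]), 'joint_vel': array([ 0.00127205, -0.00121176,  0.00313777, -0.00095506,  0.00020759,
        0.00282672]), 'tau': array([-4.44698571e-04, -3.73138368e+01,  2.53009897e+01,  1.08646849e-02,
        4.71158728e-05,  3.83740741e-06]), 'eef_pos': array([ 0.13455553, -0.48098   ,  0.23051895]), 'tool_rot': array([-0.09623321,  0.70118453, -0.69989591,  0.09604761]), 'ft_force': array([-0.25769388,  1.11305504, -0.59453208]), 'ft_torque': array([ 0.03257895, -0.00651307, -0.04579924]), 'grip_width': 0.08510846837730554}
```

View pics/top0.png

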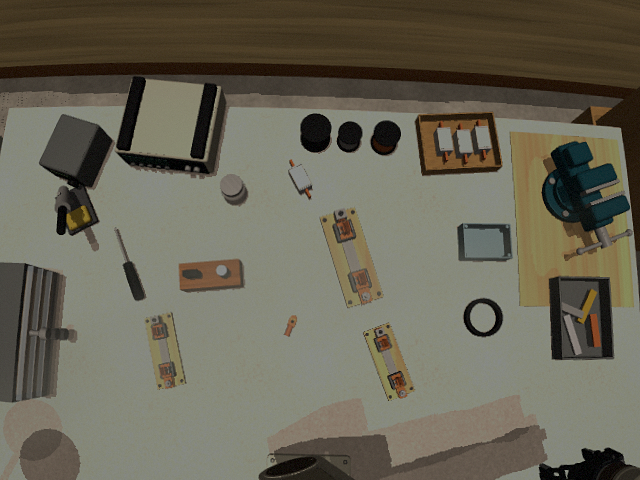

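View pics/side0.png

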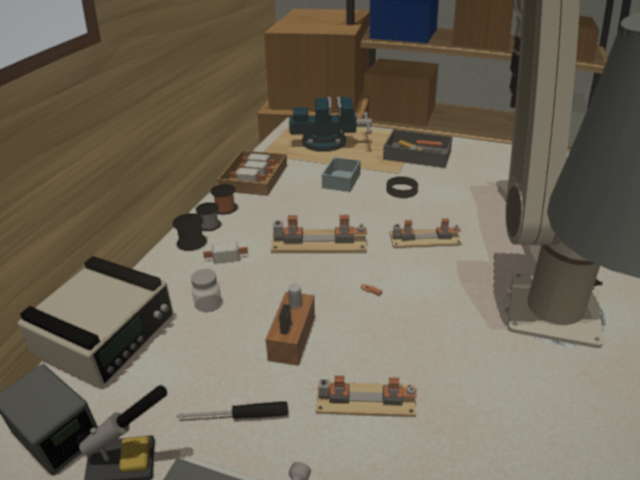

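The top view shows the stand at (211,275) with the flat black handle at (192,273) and the pin at (222,271). There are three fuse bases: A at (351,256), B at (388,361) and C at (166,350). I'll measure their sizes and enlarge the likely ones.

```bash
python3 - <<'E'
from h import *
im=cv2.imread('pics/top0.png');D=np.load('pics/top0.npy')
hsv=cv2.cvtColor(im,cv2.COLOR_BGR2HSV)
# board corners by eye for each base -> size on z=0.012
for k,c in dict(A=[[320,211],[353,207],[383,301],[346,307]],B=[[363,330],[390,323],[414,392],[389,400]],C=[[146,317],[169,312],[185,382],[158,388]]).items():
    P=plane('top',c,.012); print(k,np.round(np.linalg.norm(P-np.roll(P,-1,0),axis=1),3),np.round(P.mean(0),3))
# heights from depth
for nm,(x0,y0,x1,y1) in dict(A=(315,200,390,310),B=(360,320,416,402),C=(143,308,188,392),stand=(175,255,246,295)).items():
    u,v=np.meshgrid(np.arange(x0,x1),np.arange(y0,y1));P=dep('top',np.c_[u.ravel(),v.ravel()],D)
    print(nm,'max z',np.round(np.sort(P[:,2])[-30::6],4))
a=cv2.resize(im[200:312,310:394],None,fx=5,fy=5,interpolation=cv2.INTER_CUBIC)
b=cv2.resize(im[250:300,172:250],None,fx=5,fy=5,interpolation=cv2.INTER_CUBIC)
o=np.zeros((560,420+390,3),np.uint8);o[:,:420]=a;o[:250,420:]=b
s=cv2.imread('pics/side0.png')[205:260,262:376];s=cv2.resize(s,None,fx=3.4,fy=3.4,interpolation=cv2.INTER_CUBIC);o[300:300+s.shape[0],420:420+s.shape[1]]=s
cv2.imwrite('pics/crop1.png',cv2.convertScaleAbs(o[:,:800],alpha=1.5))
E
```

```text
A [0.082 0.24  0.089 0.241] [ 0.56  -0.088  0.012]
B [0.066 0.169 0.062 0.172] [ 0.313 -0.182  0.012]
C [0.057 0.168 0.065 0.168] [0.324 0.344 0.012]
A max z [0.0798 1.1428 1.1428 1.1428 1.1428]
B max z [0.0558 0.0567 0.0584 1.1428 1.1428]
C max z [0.0563 0.0568 0.0579 1.1428 1.1428]
stand max z [0.106  0.1067 1.1428 1.1428 1.1428]
```

View pics/crop1.png

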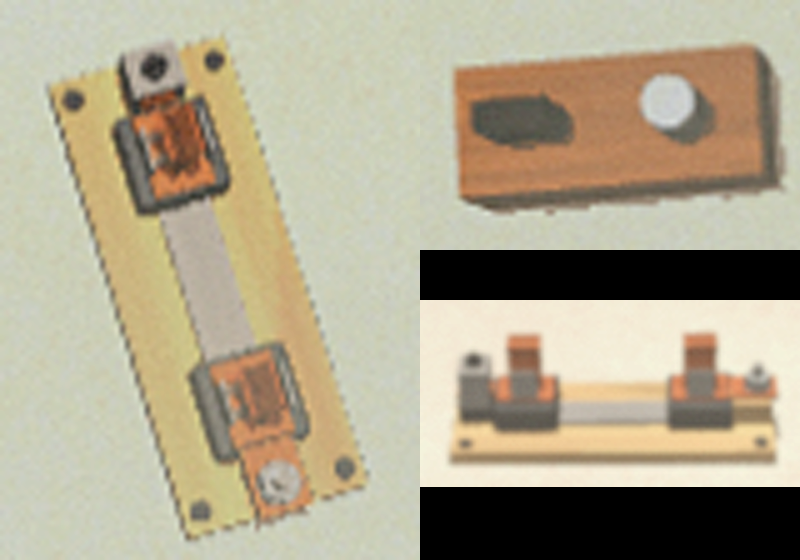

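A is the right base: its board is about 0.24 x 0.09 m with tops near 76–80 mm, while B and C are about 0.17 x 0.06 m with tops near 57 mm. The tab and bolt are at A's lower end, (366,296), and the clamp at its upper end, (341,213). Next I'll measure the stand, handle, board and contact precisely.

```bash
cat >> h.py <<'E'
def cloud(n,D,box):
    x0,y0,x1,y1=box;u,v=np.meshgrid(np.arange(x0,x1),np.arange(y0,y1));uv=np.c_[u.ravel(),v.ravel()]
    P=dep(n,uv,D);ok=D[uv[:,1],uv[:,0]]>0;return uv[ok],P[ok]
def rect(P):
    (c,s,a)=cv2.minAreaRect((P[:,:2]*1000).astype(np.float32)); return np.round(c,1),np.round(s,1),round(a,2)
E
python3 - <<'E'
from h import *
im=cv2.imread('pics/top0.png');D=np.load('pics/top0.npy');hsv=cv2.cvtColor(im,cv2.COLOR_BGR2HSV)
def biggest(m):
    n,l,s,c=cv2.connectedComponentsWithStats(m.astype(np.uint8));i=1+np.argmax(s[1:,4]);return l==i
def maskpts(n,m,box,z):
    x0,y0,x1,y1=box;mm=np.zeros(m.shape,bool);mm[y0:y1,x0:x1]=m[y0:y1,x0:x1];mm=biggest(mm)
    cs=cv2.findContours(mm.astype(np.uint8),cv2.RETR_EXTERNAL,cv2.CHAIN_APPROX_NONE)[0];c=max(cs,key=cv2.contourArea).reshape(-1,2)
    return plane(n,c,z)
H,S,V=cv2.split(hsv)
print('board hsv',hsv[240,330],hsv[290,345],'bench',hsv[240,300],'wood',hsv[265,210],'handle',hsv[273,192])
print('board',rect(maskpts('top',(S>70),(312,200,392,312),.012)))
print('stand',rect(maskpts('top',(S>100)|(V<60),(172,250,250,300),.058)))
# handle: dark pixels & height
uv,P=cloud('top',D,(176,258,212,292)); h=P[:,2]>.09;h&=P[:,2]<.12
print('handle depth',h.sum(),rect(P[h]),np.median(P[h,2]))
uv,P=cloud('top',D,(176,255,246,295)); h=(P[:,2]>.05)&(P[:,2]<.065); print('stand depth',rect(P[h]),np.median(P[h,2]))
for nm,b in dict(tab=(345,265,375,292),clamp=(330,215,360,245)).items():
    uv,P=cloud('top',D,b);h=(P[:,2]>.066)&(P[:,2]<.09);print(nm,h.sum(),rect(P[h]),np.median(P[h],0).round(4),P[h].mean(0).round(4))
E
```

```text
board hsv [ 20 103 136] [ 23  87 135] bench [ 38  20 138] wood [ 14 120 113] handle [23 34 60]
board (array([558. , -89.5]), array([230.7,  89.5]), 18.09)
stand (array([500.6, 239.1]), array([ 59.2, 138.9]), 6.71)
handle depth 115 (array([497.5, 274.1]), array([15., 34.]), 7.08) 0.10275877018148738
stand depth (array([501.3, 239.5]), array([ 61. , 139.2]), 6.54) 0.057590091707748536
tab 65 (array([ 501.3, -109. ]), array([23.8, 16.1]), 18.91) [ 0.502  -0.1098  0.0732] [ 0.5019 -0.1094  0.0729]
clamp 64 (array([618.9, -70.4]), array([23.8, 17. ]), 20.89) [ 0.6179 -0.0719  0.0741] [ 0.6184 -0.0712  0.0734]
```

```bash
cat >> h.py <<'E'
from scipy.spatial.transform import Rotation as Ro
def plan(p,zdir_deg):
    o=bot.get_obs();R=Ro.from_quat(o['tool_rot']).as_matrix();e=np.array(o['eef_pos'])
    yaw=np.degrees(np.arctan2(R[1,2],R[0,2]))
    print('t',round(o['clock'],2),'eef',e.round(4),'yaw',yaw.round(2),'tilt y.z',R[:,1].round(4),'q',o['joint_pos'].round(3),'F',o['ft_force'].round(1),'w',round(o['grip_width'],4))
    dy=(zdir_deg-yaw+90)%180-90   # shortest, mod half turn; tool y is down -> twist = -world yaw
    d=np.array(p)-e
    Rn=Ro.from_euler('z',dy,degrees=True).as_matrix()@R
    print('turn world deg',dy.round(2),'twist rad',-np.radians(dy).round(4),'=units',(-np.radians(dy)/2).round(4),'| d world',d.round(4),'| tool units now',(R.T@d/.2).round(4),'| after turn',(Rn.T@d/.2).round(4))
E
python3 -c "
from h import *
plan([.497,.274,.17],6.6)"
```

```text
t 0.1 eef [ 0.1346 -0.481   0.2305] yaw -74.37 tilt y.z [-5.0e-04  1.8e-03 -1.0e+00] q [-1.298  0.241  0.004  1.335 -0.     1.571] F [-0.3  1.1 -0.6] w 0.0851
turn world deg 80.97 twist rad -1.4132 =units -0.7066 | d world [ 0.3624  0.755  -0.0605] | tool units now [-2.7622  0.3084 -3.1466] | after turn [-3.5416  0.2984  2.2346]
```

move_arm(
  increments=[
    {"grip": 0,"linear": [-0.16,0,-0.185],"twist": 0},
    {"grip": 0,"linear": [-0.16,0,-0.185],"twist": 0},
    {"grip": 0,"linear": [-0.16,0,-0.185],"twist": 0},
    {"grip": 0,"linear": [-0.16,0,-0.185],"twist": 0},
    {"grip": 0,"linear": [-0.16,0,-0.185],"twist": 0},
  ],
)

```text
clock: 0.6
eef_pos: [0.2393, -0.258, 0.2269]
tool_rot: [-0.092, 0.703, -0.699, 0.091]
ft_force: [1.2, -1.7, 0.5]
grip_width: 0.0855
```

move_arm(
  increments=[
    {"grip": 0,"linear": [-0.16,0,-0.185],"twist": 0},
    {"grip": 0,"linear": [-0.16,0,-0.185],"twist": 0},
    {"grip": 0,"linear": [-0.16,0,-0.185],"twist": 0},
    {"grip": 0,"linear": [-0.16,0,-0.185],"twist": 0},
    {"grip": 0,"linear": [-0.16,0,-0.185],"twist": 0},
  ],
)

```text
clock: 1.1
eef_pos: [0.3458, -0.0317, 0.2275]
tool_rot: [-0.091, 0.703, -0.699, 0.091]
ft_force: [1.8, -0.2, -1.1]
grip_width: 0.0849
```

move_arm(
  increments=[
    {"grip": 0,"linear": [-0.16,0,-0.185],"twist": 0},
    {"grip": 0,"linear": [-0.16,0,-0.185],"twist": 0},
    {"grip": 0,"linear": [-0.16,0,-0.185],"twist": 0},
    {"grip": 0,"linear": [-0.16,0,-0.185],"twist": 0},
    {"grip": 0,"linear": [-0.16,0,-0.185],"twist": 0},
  ],
)

```text
clock: 1.6
eef_pos: [0.4607, 0.1612, 0.228]
tool_rot: [-0.113, 0.71, -0.686, 0.109]
ft_force: [0.4, -0.8, -0.3]
grip_width: 0.0851
```

move_arm(
  increments=[
    {"grip": 0,"linear": [0,0,0],"twist": -0.075},
    {"grip": 0,"linear": [0,0,0],"twist": -0.075},
    {"grip": 0,"linear": [0,0,0],"twist": -0.075},
    {"grip": 0,"linear": [0,0,0],"twist": -0.075},
    {"grip": 0,"linear": [0,0,0],"twist": -0.075},
  ],
)

```text
clock: 2.1
eef_pos: [0.4623, 0.1658, 0.2233]
tool_rot: [-0.36, 0.621, -0.596, 0.36]
ft_force: [-0.6, 0.5, 0.2]
grip_width: 0.0855
```

move_arm(
  increments=[
    {"grip": 0,"linear": [0,0,0],"twist": -0.075},
    {"grip": 0,"linear": [0,0,0],"twist": -0.075},
    {"grip": 0,"linear": [0,0,0],"twist": -0.075},
    {"grip": 0,"linear": [0,0,0],"twist": -0.075},
    {"grip": 0,"linear": [0,0,0],"twist": -0.03},
  ],
)

```text
clock: 2.6
eef_pos: [0.4604, 0.1653, 0.2204]
tool_rot: [-0.537, 0.471, -0.445, 0.541]
ft_force: [0.4, -0.4, -0.0]
grip_width: 0.0853
```

```bash
python3 -c "
from h import *
plan([.497,.274,.17],6.6)"
```

```text
t 2.6 eef [0.4604 0.1653 0.2204] yaw 9.3 tilt y.z [-0.0242  0.0286 -0.9993] q [ 0.323  0.235 -0.031  1.318  0.035  1.732] F [ 0.4 -0.4 -0. ] w 0.0853
turn world deg -2.7 twist rad 0.0471 =units 0.0235 | d world [ 0.0366  0.1087 -0.0504] | tool units now [-0.4988  0.2628  0.2733] | after turn [-0.5108  0.2636  0.2492]
```

move_arm(
  increments=[
    {"grip": 0,"linear": [0,0,0],"twist": 0.022},
    {"grip": 0,"linear": [-0.125,0,0.062],"twist": 0},
    {"grip": 0,"linear": [-0.125,0,0.062],"twist": 0},
    {"grip": 0,"linear": [-0.125,0,0.062],"twist": 0},
    {"grip": 0,"linear": [-0.125,0,0.062],"twist": 0},
  ],
)

```text
clock: 3.1
eef_pos: [0.4968, 0.2693, 0.2201]
tool_rot: [0.527, -0.485, 0.458, -0.526]
ft_force: [0.2, -0.4, 0.9]
grip_width: 0.0851
```

```bash
python3 -c "
from h import *
plan([.497,.274,.12],6.6)"
```

```text
t 3.1 eef [0.4968 0.2693 0.2201] yaw 6.38 tilt y.z [-0.0299  0.0251 -0.9992] q [0.477 0.388 0.18  1.379 0.036 1.937] F [ 0.2 -0.4  0.9] w 0.0851
turn world deg 0.22 twist rad -0.0038 =units -0.0019 | d world [ 0.0002  0.0047 -0.1001] | tool units now [-0.0091  0.5004  0.017 ] | after turn [-0.0091  0.5004  0.0171]
```

move_arm(
  increments=[
    {"grip": 0,"linear": [0.222,0,-0.11],"twist": 0},
    {"grip": 0,"linear": [0.222,0,-0.11],"twist": 0},
    {"grip": 0,"linear": [0.222,0,-0.11],"twist": 0},
    {"grip": 0,"linear": [0.1,0,-0.05],"twist": 0},
    {"grip": 0,"linear": [0,0,0],"twist": 0},
  ],
)

```text
clock: 3.6
eef_pos: [0.4372, 0.1098, 0.2077]
tool_rot: [0.534, -0.485, 0.452, -0.524]
ft_force: [-0.1, 0.1, 0.0]
grip_width: 0.0854
```

```bash
python3 -c "
from h import *
plan([.497,.274,.12],6.6)"
```

```text
t 3.6 eef [0.4372 0.1098 0.2077] yaw 7.03 tilt y.z [-0.0445  0.0203 -0.9988] q [ 0.226  0.187 -0.127  1.296  0.03   1.674] F [-0.1  0.1  0. ] w 0.0854
turn world deg -0.43 twist rad 0.0075 =units 0.0038 | d world [ 0.0598  0.1642 -0.0877] | tool units now [-0.7671  0.4415  0.415 ] | after turn [-0.77    0.4418  0.4092]
```

move_arm(
  increments=[
    {"grip": 0,"linear": [-0.1,0,-0.1],"twist": 0},
    {"grip": 0,"linear": [-0.1,-0.03,-0.1],"twist": 0},
    {"grip": 0,"linear": [-0.1,-0.03,-0.1],"twist": 0},
    {"grip": 0,"linear": [-0.1,-0.03,-0.1],"twist": 0},
    {"grip": 0,"linear": [0,0,0],"twist": 0},
  ],
)

```text
clock: 4.1
eef_pos: [0.3473, 0.1827, 0.2306]
tool_rot: [0.533, -0.487, 0.452, -0.523]
ft_force: [0.3, 0.3, -0.8]
grip_width: 0.0857
```

move_arm(
  increments=[
    {"grip": 0,"linear": [0.09,0,0.22],"twist": 0},
    {"grip": 0,"linear": [0.09,0,0.22],"twist": 0},
    {"grip": 0,"linear": [0.09,0,0.22],"twist": 0},
    {"grip": 0,"linear": [0.09,0,0.22],"twist": 0},
    {"grip": 0,"linear": [0,0,0],"twist": 0},
  ],
)

```text
clock: 4.6
eef_pos: [0.5377, 0.135, 0.2177]
tool_rot: [0.536, -0.484, 0.449, -0.526]
ft_force: [-0.4, 0.2, -1.2]
grip_width: 0.0855
```

```bash
python3 -c "
from h import *
plan([.497,.274,.12],6.6)"
```

```text
t 4.6 eef [0.5377 0.135  0.2177] yaw 7.42 tilt y.z [-0.0458  0.0231 -0.9987] q [0.228 0.387 0.173 1.396 0.033 1.669] F [-0.4  0.2 -1.2] w 0.0855
turn world deg -0.82 twist rad 0.0143 =units 0.0072 | d world [-0.0407  0.139  -0.0977] | tool units now [-0.701   0.5133 -0.0914] | after turn [-0.6993  0.5137 -0.1016]
```

move_arm(
  increments=[
    {"grip": 0,"linear": [-0.14,0,-0.018],"twist": 0},
    {"grip": 0,"linear": [-0.14,0,-0.018],"twist": 0},
    {"grip": 0,"linear": [-0.14,0,-0.018],"twist": 0},
    {"grip": 0,"linear": [-0.14,0,-0.018],"twist": 0},
    {"grip": 0,"linear": [-0.14,0,-0.018],"twist": 0},
  ],
)

```text
clock: 5.1
eef_pos: [0.5051, 0.2722, 0.2164]
tool_rot: [0.535, -0.488, 0.451, -0.522]
ft_force: [0.4, 0.7, 0.3]
grip_width: 0.0855
```

move_arm(
  increments=[
    {"grip": 0,"linear": [0,0.16,0],"twist": 0},
    {"grip": 0,"linear": [0,0.16,0],"twist": 0},
    {"grip": 0,"linear": [0,0.05,0],"twist": 0.005},
    {"grip": 0,"linear": [0,0,0],"twist": 0},
    {"grip": 0,"linear": [0,0,0],"twist": 0},
  ],
)

```text
clock: 5.6
eef_pos: [0.5004, 0.2805, 0.1407]
tool_rot: [0.534, -0.489, 0.451, -0.522]
ft_force: [0.3, 0.1, -0.6]
grip_width: 0.0853
```

```bash
python3 - <<'E'
from h import *
plan([.497,.274,.066],6.6)
im,d=grab('side','s1');print(proj('side',[.497,.274,.104]))
cv2.imwrite('pics/s1c.png',cv2.convertScaleAbs(cv2.resize(im[190:370,200:380],None,fx=3.3,fy=3.3,interpolation=cv2.INTER_CUBIC),alpha=1.4))
E
```

```text
t 5.6 eef [0.5004 0.2805 0.1407] yaw 6.69 tilt y.z [-0.0504  0.0223 -0.9985] q [0.488 0.464 0.086 1.227 0.043 1.942] F [ 0.3  0.1 -0.6] w 0.0853
turn world deg -0.09 twist rad 0.0015 =units 0.0008 | d world [-0.0034 -0.0065 -0.0747] | tool units now [ 0.0408  0.373  -0.0032] | after turn [ 0.0409  0.373  -0.0031]
[[284.54152516 309.57200812]]
```

View pics/s1c.png

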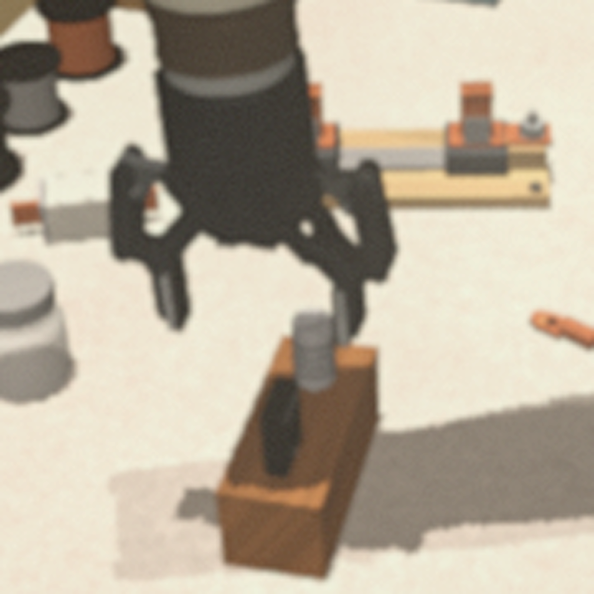

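move_arm(
  increments=[
    {"grip": 0,"linear": [0.01,0.08,0],"twist": 0},
    {"grip": 0,"linear": [0.01,0.08,0],"twist": 0},
    {"grip": 0,"linear": [0.01,0.08,0],"twist": 0},
    {"grip": 0,"linear": [0.01,0.08,0],"twist": 0},
    {"grip": 0,"linear": [0,0.03,0],"twist": 0},
  ],
)

```text
clock: 6.15
eef_pos: [0.5064, 0.276, 0.0789]
tool_rot: [-0.527, 0.487, -0.455, 0.528]
ft_force: [-0.3, 0.2, -0.0]
grip_width: 0.0856
```

```bash
python3 - <<'E'
from h import *
plan([.497,.274,.068],6.6)
E
```

```text
t 6.15 eef [0.5064 0.276  0.0789] yaw 6.5 tilt y.z [-0.0325  0.0315 -0.999 ] q [ 0.476  0.507 -0.016  1.062  0.043  1.934] F [-0.3  0.2 -0. ] w 0.0856
turn world deg 0.1 twist rad -0.0018 =units -0.0009 | d world [-0.0094 -0.002  -0.0109] | tool units now [ 0.0067  0.0556 -0.0461] | after turn [ 0.0066  0.0556 -0.0461]
```

move_arm(
  increments=[
    {"grip": 0,"linear": [0.003,0.02,-0.02],"twist": 0},
    {"grip": 0,"linear": [0.003,0.02,-0.02],"twist": 0},
    {"grip": 0,"linear": [0,0.02,-0.01],"twist": 0},
    {"grip": 0,"linear": [0,0,0],"twist": 0},
    {"grip": 0,"linear": [0,0,0],"twist": 0},
  ],
)

```text
clock: 6.65
eef_pos: [0.4978, 0.2748, 0.0701]
tool_rot: [-0.524, 0.486, -0.456, 0.53]
ft_force: [0.2, -0.2, 0.2]
grip_width: 0.0856
```

```bash
python3 - <<'E'
from h import *
plan([.497,.274,.068],6.6)
E
```

```text
t 6.65 eef [0.4978 0.2748 0.0701] yaw 6.45 tilt y.z [-0.0271  0.0346 -0.999 ] q [ 0.481  0.497 -0.059  1.023  0.043  1.94 ] F [ 0.2 -0.2  0.2] w 0.0856
turn world deg 0.15 twist rad -0.0027 =units -0.0013 | d world [-0.0008 -0.0008 -0.0021] | tool units now [ 0.0039  0.0107 -0.0043] | after turn [ 0.0039  0.0107 -0.0043]
```

move_arm(
  increments=[
    {"grip": 1,"linear": [0.003,0.005,-0.004],"twist": 0},
    {"grip": 1,"linear": [0,0,0],"twist": 0},
    {"grip": 1,"linear": [0,0,0],"twist": 0},
    {"grip": 1,"linear": [0,0,0],"twist": 0},
    {"grip": 1,"linear": [0,0,0],"twist": 0},
  ],
)

```text
clock: 7.15
eef_pos: [0.4977, 0.2746, 0.0701]
tool_rot: [-0.524, 0.486, -0.456, 0.531]
ft_force: [-2.6, -1.3, 4.6]
grip_width: 0.0132
```

move_arm(
  increments=[
    {"grip": 1,"linear": [0,0,0],"twist": 0},
    {"grip": 1,"linear": [0,0,0],"twist": 0},
    {"grip": 1,"linear": [0,0,0],"twist": 0},
    {"grip": 1,"linear": [0,0,0],"twist": 0},
    {"grip": 1,"linear": [0,0,0],"twist": 0},
  ],
)

```text
clock: 7.65
eef_pos: [0.4978, 0.2746, 0.0701]
tool_rot: [-0.524, 0.486, -0.456, 0.531]
ft_force: [-0.9, 0.3, 0.4]
grip_width: 0.0132
```

```bash
python3 - <<'E'
from h import *
plan([.497,.274,.14],6.6)
E
```

```text
t 7.65 eef [0.4978 0.2746 0.0701] yaw 6.46 tilt y.z [-0.0255  0.0355 -0.999 ] q [ 0.481  0.495 -0.062  1.02   0.043  1.939] F [-0.9  0.3  0.4] w 0.0132
turn world deg 0.14 twist rad -0.0024 =units -0.0012 | d world [-0.0008 -0.0006  0.0699] | tool units now [-0.0106 -0.3491 -0.0117] | after turn [-0.0106 -0.3491 -0.0117]
```

move_arm(
  increments=[
    {"grip": 1,"linear": [-0.002,-0.05,-0.002],"twist": 0},
    {"grip": 1,"linear": [-0.002,-0.07,-0.002],"twist": 0},
    {"grip": 1,"linear": [-0.002,-0.07,-0.002],"twist": 0},
    {"grip": 1,"linear": [-0.002,-0.07,-0.002],"twist": 0},
    {"grip": 1,"linear": [-0.002,-0.07,-0.002],"twist": 0},
  ],
)

```text
clock: 8.15
eef_pos: [0.4966, 0.2731, 0.1373]
tool_rot: [-0.525, 0.486, -0.456, 0.529]
ft_force: [-0.1, -0.8, -0.7]
grip_width: 0.0133
```

```bash
python3 - <<'E'
from h import *
plan([.497,.274,.19],6.6)
E
```

```text
t 8.15 eef [0.4966 0.2731 0.1373] yaw 6.44 tilt y.z [-0.0283  0.0325 -0.9991] q [0.48  0.434 0.031 1.178 0.042 1.939] F [-0.1 -0.8 -0.7] w 0.0133
turn world deg 0.16 twist rad -0.0028 =units -0.0014 | d world [0.0004 0.0009 0.0527] | tool units now [-0.0136 -0.2629 -0.0039] | after turn [-0.0136 -0.2629 -0.0039]
```

move_arm(
  increments=[
    {"grip": 1,"linear": [-0.003,-0.055,-0.001],"twist": 0},
    {"grip": 1,"linear": [-0.003,-0.055,-0.001],"twist": 0},
    {"grip": 1,"linear": [-0.003,-0.055,-0.001],"twist": 0},
    {"grip": 1,"linear": [-0.003,-0.055,-0.001],"twist": 0},
    {"grip": 1,"linear": [-0.003,-0.055,-0.001],"twist": 0},
  ],
)

```text
clock: 8.65
eef_pos: [0.4965, 0.2741, 0.1974]
tool_rot: [-0.525, 0.486, -0.456, 0.529]
ft_force: [0.7, 0.3, -1.5]
grip_width: 0.0131
```

move_arm(
  increments=[
    {"grip": 1,"linear": [0.05,0,-0.005],"twist": 0},
    {"grip": 1,"linear": [0.1,0,-0.01],"twist": 0},
    {"grip": 1,"linear": [0.12,0,-0.012],"twist": 0},
    {"grip": 1,"linear": [0.12,0,-0.012],"twist": 0},
    {"grip": 1,"linear": [0.12,0,-0.012],"twist": 0},
  ],
)

```text
clock: 9.15
eef_pos: [0.4981, 0.1695, 0.1948]
tool_rot: [-0.526, 0.484, -0.455, 0.531]
ft_force: [-0.0, -0.3, -1.5]
grip_width: 0.0132
```

move_arm(
  increments=[
    {"grip": 1,"linear": [0.12,0,-0.012],"twist": 0},
    {"grip": 1,"linear": [0.12,0,-0.012],"twist": 0},
    {"grip": 1,"linear": [0.12,0,-0.012],"twist": 0},
    {"grip": 1,"linear": [0.12,0,-0.012],"twist": 0},
    {"grip": 1,"linear": [0.12,0,-0.012],"twist": 0},
  ],
)

```text
clock: 9.65
eef_pos: [0.4968, 0.0403, 0.1883]
tool_rot: [-0.527, 0.486, -0.454, 0.529]
ft_force: [1.1, 0.4, -1.2]
grip_width: 0.0134
```

move_arm(
  increments=[
    {"grip": 1,"linear": [0.12,0,-0.012],"twist": 0},
    {"grip": 1,"linear": [0.12,0,-0.012],"twist": 0},
    {"grip": 1,"linear": [0.12,0,-0.012],"twist": 0},
    {"grip": 1,"linear": [0.1,0,-0.012],"twist": 0},
    {"grip": 1,"linear": [0.05,0,-0.005],"twist": 0},
  ],
)

```text
clock: 10.15
eef_pos: [0.4939, -0.071, 0.1828]
tool_rot: [0.528, -0.488, 0.455, -0.526]
ft_force: [-0.7, -0.1, -1.8]
grip_width: 0.0134
```

```bash
python3 - <<'E'
from h import *
plan([.5,-.109,.19],-71.85)
E
```

```text
t 10.15 eef [ 0.4939 -0.071   0.1828] yaw 6.42 tilt y.z [-0.0372  0.0293 -0.9989] q [-0.157  0.298 -0.048  1.267  0.023  1.302] F [-0.7 -0.1 -1.8] w 0.0134
turn world deg -78.27 twist rad 1.366 =units 0.683 | d world [ 0.0061 -0.038   0.0072] | tool units now [ 0.1909 -0.0425  0.0078] | after turn [ 0.0289 -0.0432  0.1887]
```

move_arm(
  increments=[
    {"grip": 1,"linear": [0.035,0,0],"twist": 0},
    {"grip": 1,"linear": [0.08,0,0],"twist": 0},
    {"grip": 1,"linear": [0.07,-0.02,0],"twist": 0.02},
    {"grip": 1,"linear": [0,-0.02,0],"twist": 0.05},
    {"grip": 1,"linear": [0,0,0],"twist": 0.05},
  ],
)

```text
clock: 10.65
eef_pos: [0.4974, -0.1107, 0.1892]
tool_rot: [-0.467, 0.551, -0.517, 0.46]
ft_force: [0.3, -0.4, -1.6]
grip_width: 0.0135
```

move_arm(
  increments=[
    {"grip": 1,"linear": [0,0,0],"twist": 0.06},
    {"grip": 1,"linear": [0,0,0],"twist": 0.06},
    {"grip": 1,"linear": [0,0,0],"twist": 0.06},
    {"grip": 1,"linear": [0,0,0],"twist": 0.06},
    {"grip": 1,"linear": [0,0,0],"twist": 0.06},
  ],
)

```text
clock: 11.15
eef_pos: [0.4984, -0.1103, 0.1905]
tool_rot: [-0.283, 0.667, -0.636, 0.266]
ft_force: [-0.8, -0.2, -1.6]
grip_width: 0.0132
```

move_arm(
  increments=[
    {"grip": 1,"linear": [0,0,0],"twist": 0.06},
    {"grip": 1,"linear": [0,0,0],"twist": 0.06},
    {"grip": 1,"linear": [0,0,0],"twist": 0.06},
    {"grip": 1,"linear": [0,0,0],"twist": 0.04},
    {"grip": 1,"linear": [0,0,0],"twist": 0.02},
  ],
)

```text
clock: 11.65
eef_pos: [0.4994, -0.1093, 0.1917]
tool_rot: [-0.114, 0.713, -0.686, 0.091]
ft_force: [0.6, -0.5, -1.8]
grip_width: 0.0133
```

```bash
python3 - <<'E'
from h import *
plan([.5,-.109,.16],-71.85)
E
```

```text
t 11.65 eef [ 0.4994 -0.1093  0.1917] yaw -73.37 tilt y.z [-0.0378  0.0327 -0.9988] q [-0.229  0.318  0.005  1.302  0.023  2.621] F [ 0.6 -0.5 -1.8] w 0.0133
turn world deg 1.52 twist rad -0.0264 =units -0.0132 | d world [ 0.0006  0.0003 -0.0317] | tool units now [-0.0077  0.1583  0.0059] | after turn [-0.0077  0.1583  0.006 ]
```

move_arm(
  increments=[
    {"grip": 1,"linear": [0,0.05,0],"twist": -0.013},
    {"grip": 1,"linear": [-0.003,0.05,0.003],"twist": 0},
    {"grip": 1,"linear": [-0.003,0.04,0.003],"twist": 0},
    {"grip": 1,"linear": [0,0,0],"twist": 0},
    {"grip": 1,"linear": [0,0,0],"twist": 0},
  ],
)

```text
clock: 12.15
eef_pos: [0.4996, -0.1085, 0.1606]
tool_rot: [-0.125, 0.712, -0.684, 0.101]
ft_force: [0.6, 0.2, -0.2]
grip_width: 0.0132
```

```bash
python3 - <<'E'
from h import *
plan([.5,-.109,.16],-71.85)
im,D=grab('side','s2')
c=proj('side',[.5,-.109,.1])[0];print(c)
x0,y0=int(c[0])-50,int(c[1])-60
cv2.imwrite('pics/s2c.png',cv2.convertScaleAbs(cv2.resize(im[y0:y0+110,x0:x0+110],None,fx=5,fy=5,interpolation=cv2.INTER_CUBIC),alpha=1.6));print(x0,y0)
uv,P=cloud('side',D,(x0,y0,x0+110,y0+110))
for z in np.arange(.09,.17,.006):
    m=(abs(P[:,2]-z)<.003)&(np.hypot(P[:,0]-.5,P[:,1]+.109)<.04)
    if m.sum(): print(round(z,3),m.sum(),np.median(P[m],0).round(4),'x',P[m,0].min().round(4),P[m,0].max().round(4),'u',uv[m,0].min(),uv[m,0].max())
E
```

```text
t 12.15 eef [ 0.4996 -0.1085  0.1606] yaw -71.69 tilt y.z [-0.0395  0.0335 -0.9987] q [-0.228  0.34  -0.048  1.229  0.024  2.593] F [ 0.6  0.2 -0.2] w 0.0132
turn world deg -0.16 twist rad 0.0027 =units 0.0014 | d world [ 0.0004 -0.0005 -0.0006] | tool units now [-0.0013  0.0026  0.003 ] | after turn [-0.0013  0.0026  0.003 ]
[344.55273313 207.39324591]
294 147
0.096 3 [ 0.5021 -0.1055  0.0985] x 0.5003 0.5032 u 343 344
0.102 12 [ 0.4928 -0.1053  0.1028] x 0.4863 0.5042 u 342 350
0.108 21 [ 0.495  -0.1038  0.1078] x 0.4856 0.5044 u 342 350
0.114 21 [ 0.4952 -0.104   0.1134] x 0.4863 0.5048 u 342 350
0.12 18 [ 0.4946 -0.1058  0.1196] x 0.4866 0.5054 u 342 350
0.126 22 [ 0.4971 -0.1061  0.1261] x 0.4885 0.5057 u 342 349
0.132 16 [ 0.4986 -0.1055  0.1322] x 0.4897 0.5076 u 341 349
0.138 17 [ 0.4954 -0.1045  0.1373] x 0.4892 0.5063 u 341 349
0.144 23 [ 0.4979 -0.1062  0.1427] x 0.4887 0.5075 u 341 349
0.15 21 [ 0.4976 -0.1026  0.1512] x 0.4844 0.5106 u 339 351
0.156 30 [ 0.4962 -0.101   0.1556] x 0.4817 0.5121 u 338 352
0.162 27 [ 0.4928 -0.098   0.1626] x 0.4815 0.5122 u 338 352
0.168 29 [ 0.4929 -0.0967  0.168 ] x 0.482 0.515 u 337 352
```

View pics/s2c.png

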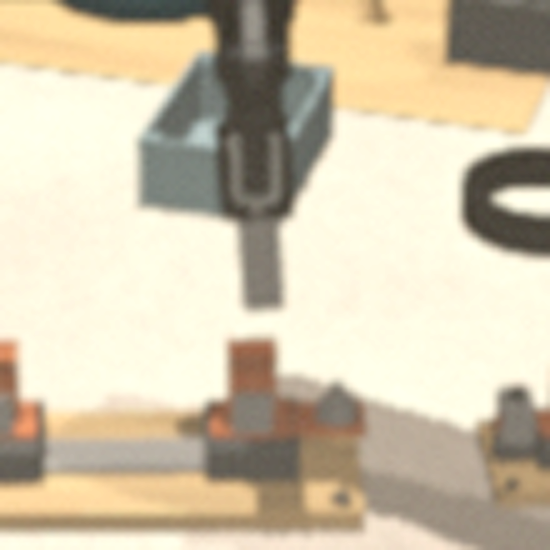

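```bash
python3 - <<'E'
from h import *
im=cv2.imread('pics/s2.png');D=np.load('pics/s2.npy')
uv,P=cloud('side',D,(320,195,375,245))
ax=np.array([-np.cos(np.radians(18.15)),-np.sin(np.radians(18.15))]); nx=np.array([-ax[1],ax[0]])  # y_c and +/-x_c
nx=-nx if nx[1]<0 else nx
q=P[:,:2]-np.array([.5,-.109]);a=q@ax;b=q@nx
print('along tab axis a, normal(+worldy) b, rel (.5,-.109)')
for z in [.05,.054,.058,.062,.066,.07,.074,.078,.1,.105,.11,.115,.12,.125,.13,.135,.14,.145]:
    m=(abs(P[:,2]-z)<.0026)&(abs(a)<.03)&(abs(b)<.025)
    if m.sum()>3: print(z,m.sum(),'a',a[m].min().round(4),a[m].max().round(4),'mid',((a[m].min()+a[m].max())/2).round(4),'b',np.median(b[m]).round(4),'u',uv[m,0].min(),uv[m,0].max(),'v',uv[m,1].min(),uv[m,1].max())
im,D=grab('top','t2');uv,P=cloud('top',D,(335,255,385,300));q=P[:,:2]-np.array([.5,-.109]);a=q@ax;b=q@nx
m=(abs(P[:,2]-.073)<.006)&(abs(a)<.03)&(abs(b)<.025);print('top view visible mouth',m.sum(),a[m].min(),a[m].max(),b[m].min(),b[m].max())
for z in (.064,.012): print('pred contact px side',proj('side',[.5,-.109,z]))
E
```

```text
along tab axis a, normal(+worldy) b, rel (.5,-.109)
0.05 23 a -0.0131 0.0085 mid -0.0023 b 0.0152 u 339 348 v 225 230
0.054 38 a -0.0132 0.0085 mid -0.0023 b 0.011 u 339 348 v 223 229
0.058 32 a -0.0131 0.0084 mid -0.0024 b 0.0066 u 339 348 v 222 227
0.062 17 a -0.0131 0.0084 mid -0.0024 b 0.0035 u 339 348 v 221 226
0.066 12 a -0.0132 0.0083 mid -0.0024 b 0.0045 u 339 348 v 220 221
0.07 25 a -0.0132 0.0082 mid -0.0025 b 0.0057 u 339 348 v 216 221
0.074 36 a -0.0132 0.0085 mid -0.0024 b -0.0012 u 339 348 v 215 219
0.078 16 a -0.0132 0.0085 mid -0.0024 b 0.0085 u 339 348 v 215 219
0.1 8 a -0.0038 0.0127 mid 0.0045 b 0.0044 u 343 350 v 208 209
0.105 15 a -0.0061 0.0126 mid 0.0032 b 0.0059 u 342 350 v 206 208
0.11 18 a -0.0062 0.0126 mid 0.0032 b 0.0063 u 342 350 v 204 206
0.115 19 a -0.0062 0.0126 mid 0.0032 b 0.0051 u 342 350 v 202 204
0.12 18 a -0.0061 0.0125 mid 0.0032 b 0.0049 u 342 350 v 200 203
0.125 18 a -0.0062 0.0101 mid 0.002 b 0.0047 u 342 349 v 198 200
0.13 16 a -0.0062 0.0102 mid 0.002 b 0.0032 u 342 349 v 196 199
0.135 14 a -0.0085 0.01 mid 0.0008 b 0.0048 u 341 349 v 195 196
top view visible mouth 12 -0.0003068077283535205 0.009391252427334153 0.0017610186273628971 0.00813675883498675
pred contact px side [[344.46927414 220.33079626]]
pred contact px side [[344.34574321 238.34486045]]
```

move_arm(
  increments=[
    {"grip": 1,"linear": [-0.013,0,0.009],"twist": 0},
    {"grip": 1,"linear": [-0.012,0,0.008],"twist": 0},
    {"grip": 1,"linear": [-0.001,0.035,0.0015],"twist": 0},
    {"grip": 1,"linear": [-0.001,0.035,0.0015],"twist": 0},
    {"grip": 1,"linear": [0,0,0],"twist": 0},
  ],
)

```text
clock: 12.75
eef_pos: [0.5072, -0.1107, 0.1465]
tool_rot: [-0.123, 0.711, -0.684, 0.102]
ft_force: [0.9, 0.1, -0.4]
grip_width: 0.0133
```

```bash
cat >> h.py <<'E'
def tip(L=.062):
    o=bot.get_obs();y=Ro.from_quat(o['tool_rot']).as_matrix()[:,1];t=np.array(o['eef_pos'])+L*y
    th=np.radians(18.15);ax=-np.array([np.cos(th),np.sin(th)]);nx=np.array([-np.sin(th),np.cos(th)])
    q=t[:2]-[.5,-.109];F=o['ft_force'];print('TIP a',(q@ax).round(4),'b',(q@nx).round(4),'z',t[2].round(4),'F a,b,z',(F[:2]@ax).round(1),(F[:2]@nx).round(1),F[2].round(1),'tilt a,b',(y[:2]@ax).round(4),(y[:2]@nx).round(4))
def edges(tag):
    im=cv2.imread(f'pics/{tag}.png').astype(int)
    return im
E
python3 - <<'E'
from h import *
plan([.5058,-.1101,.1136],-71.85);tip()
im,D=grab('side','s3')
uv,P=cloud('side',D,(320,195,375,245))
th=np.radians(18.15);ax=-np.array([np.cos(th),np.sin(th)]);nx=np.array([-np.sin(th),np.cos(th)])
q=P[:,:2]-np.array([.5,-.109]);a=q@ax;b=q@nx
for z in [.062,.066,.07,.074,.08,.085,.09,.095,.1,.105,.11,.115,.12]:
    m=(abs(P[:,2]-z)<.0026)&(abs(a)<.03)&(abs(b)<.02)
    if m.sum()>3: print(z,m.sum(),'a',a[m].min().round(4),a[m].max().round(4),'b',np.median(b[m]).round(4),'u',uv[m,0].min(),uv[m,0].max(),'v',uv[m,1].min(),uv[m,1].max())
# subpixel intensity profiles
g=cv2.cvtColor(im,cv2.COLOR_BGR2GRAY)
for v in (205,207,209,211,212,213,214,215,217,219): print(v,g[v,334:356])
E
```

```text
t 12.75 eef [ 0.5072 -0.1107  0.1465] yaw -71.69 tilt y.z [-0.0363  0.0327 -0.9988] q [-0.229  0.363 -0.053  1.197  0.024  2.592] F [ 0.9  0.1 -0.4] w 0.0133
turn world deg -0.16 twist rad 0.0027 =units 0.0014 | d world [-0.0014  0.0006 -0.0329] | tool units now [0.0015 0.1645 0.0021] | after turn [0.0016 0.1645 0.0021]
TIP a -0.0048 b -0.0012 z 0.0846 F a,b,z -0.9 -0.2 -0.4 tilt a,b 0.0243 0.0424
0.062 19 a -0.0132 0.0084 b 0.0035 u 339 348 v 221 226
0.066 14 a -0.0132 0.0059 b 0.0039 u 339 347 v 220 221
0.07 23 a -0.0132 0.0086 b 0.004 u 339 348 v 216 220
0.074 31 a -0.0132 0.0086 b -0.0017 u 339 348 v 215 219
0.085 5 a -0.0107 0.0012 b -0.0004 u 340 345 v 212 213
0.09 17 a -0.0131 0.0059 b 0.002 u 339 347 v 210 213
0.095 19 a -0.0131 0.0058 b 0.0008 u 339 347 v 208 211
0.1 16 a -0.0131 0.0057 b 0.0006 u 339 347 v 207 209
0.105 19 a -0.0131 0.0058 b 0.0001 u 339 347 v 205 207
0.11 16 a -0.0131 0.0057 b -0.0003 u 339 347 v 202 205
0.115 13 a -0.0131 0.0033 b -0.0002 u 339 346 v 201 203
0.12 16 a -0.0131 0.0033 b 0.0009 u 339 346 v 198 201
205 [158 158 159 158 149 117  87  79  77  80
[... 205 characters left out ...]
2 146 155 158 158
 157 156 156 158]
211 [157 157 157 158 154 133 102  81  80  81  80  82  87 112 146 158 158 158
 157 156 158 158]
212 [157 157 157 158 155 139 113  98  99 100  99 101 107 127 149 157 158 158
 157 159 157 157]
213 [157 158 158 159 156 147 132 124 124 123 120 120 125 134 146 157 158 158
 157 158 158 157]
214 [158 159 157 158 155 144 133 128 127 122 118 118 120 123 132 147 156 158
 158 157 158 158]
215 [158 157 157 158 151 131 108 102 101  96  92  93  94  94 109 136 154 158
 159 158 158 159]
217 [158 158 159 158 151 123  87  72  72  73  73  73  72  72  87 124 150 159
 160 160 159 158]
219 [158 159 159 159 152 121  81  69  66  67  66  66  67  66  81 120 148 159
 160 159 159 159]
```

move_arm(
  increments=[
    {"grip": 1,"linear": [0.003,0.017,-0.003],"twist": 0},
    {"grip": 1,"linear": [0.001,0.017,-0.001],"twist": 0},
    {"grip": 1,"linear": [0,0.017,0.001],"twist": 0},
    {"grip": 1,"linear": [0,0.017,0.001],"twist": 0},
    {"grip": 1,"linear": [0,0.01,0],"twist": 0},
  ],
)

```text
clock: 13.3
eef_pos: [0.5057, -0.11, 0.1303]
tool_rot: [-0.123, 0.711, -0.684, 0.102]
ft_force: [0.4, -0.7, -2.0]
grip_width: 0.0133
```

```bash
python3 - <<'E'
from h import *
plan([.5058,-.1101,.1136],-71.85);tip()
E
```

```text
t 13.3 eef [ 0.5057 -0.11    0.1303] yaw -71.69 tilt y.z [-0.0356  0.0326 -0.9988] q [-0.228  0.373 -0.084  1.156  0.024  2.593] F [ 0.4 -0.7 -2. ] w 0.0133
turn world deg -0.16 twist rad 0.0028 =units 0.0014 | d world [ 0.0001 -0.0001 -0.0167] | tool units now [-0.0024  0.0834  0.0043] | after turn [-0.0024  0.0834  0.0043]
TIP a -0.0036 b -0.0001 z 0.0684 F a,b,z -0.2 -0.8 -2.0 tilt a,b 0.0237 0.0421
```

move_arm(
  increments=[
    {"grip": 1,"linear": [0,0.01,0.0005],"twist": 0},
    {"grip": 1,"linear": [0,0.01,0.0005],"twist": 0},
    {"grip": 1,"linear": [0,0.01,0.0005],"twist": 0},
    {"grip": 1,"linear": [0,0,0],"twist": 0},
    {"grip": 1,"linear": [0,0,0],"twist": 0},
  ],
)

```text
clock: 13.8
eef_pos: [0.5061, -0.1099, 0.1253]
tool_rot: [-0.123, 0.711, -0.685, 0.103]
ft_force: [-0.3, -0.5, -1.3]
grip_width: 0.0135
```

```bash
python3 - <<'E'
from h import *
plan([.5058,-.1101,.1136],-71.85);tip()
E
```

```text
t 13.8 eef [ 0.5061 -0.1099  0.1253] yaw -71.68 tilt y.z [-0.0336  0.0329 -0.9989] q [-0.228  0.376 -0.092  1.142  0.024  2.593] F [-0.3 -0.5 -1.3] w 0.0135
turn world deg -0.17 twist rad 0.003 =units 0.0015 | d world [-0.0003 -0.0002 -0.0117] | tool units now [0.0004 0.0586 0.0029] | after turn [0.0004 0.0586 0.0029]
TIP a -0.0042 b -0.0002 z 0.0634 F a,b,z 0.5 -0.4 -1.3 tilt a,b 0.0217 0.0417
```

move_arm(
  increments=[
    {"grip": 1,"linear": [0,0.01,0.0005],"twist": 0},
    {"grip": 1,"linear": [0,0.01,0.0005],"twist": 0},
    {"grip": 1,"linear": [0,0.01,0.0005],"twist": 0},
    {"grip": 1,"linear": [0,0,0],"twist": 0},
    {"grip": 1,"linear": [0,0,0],"twist": 0},
  ],
)

```text
clock: 14.3
eef_pos: [0.507, -0.1096, 0.1222]
tool_rot: [-0.121, 0.711, -0.685, 0.104]
ft_force: [0.4, 0.4, -0.3]
grip_width: 0.0136
```

```bash
python3 - <<'E'
from h import *
plan([.5058,-.1101,.1136],-71.85);tip()
im,D=grab('side','s4')
c=im[195:250,315:375];cv2.imwrite('pics/s4c.png',cv2.convertScaleAbs(cv2.resize(c,None,fx=9,fy=9,interpolation=cv2.INTER_CUBIC),alpha=1.6))
E
```

```text
t 14.3 eef [ 0.507  -0.1096  0.1222] yaw -71.67 tilt y.z [-0.0298  0.0334 -0.999 ] q [-0.228  0.378 -0.099  1.131  0.026  2.593] F [ 0.4  0.4 -0.3] w 0.0136
turn world deg -0.18 twist rad 0.0032 =units 0.0016 | d world [-0.0012 -0.0005 -0.0086] | tool units now [0.0055 0.0429 0.0021] | after turn [0.0055 0.0429 0.0021]
TIP a -0.0053 b -0.0002 z 0.0602 F a,b,z -0.5 0.2 -0.3 tilt a,b 0.0179 0.041
```

View pics/s4c.png

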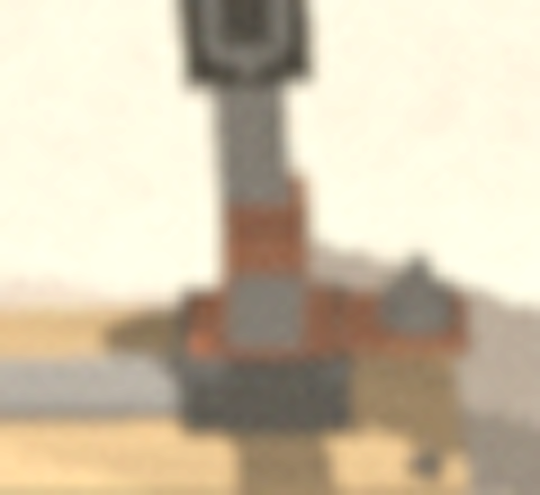

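move_arm(
  increments=[
    {"grip": 1,"linear": [0.012,0.01,0],"twist": 0},
    {"grip": 1,"linear": [0.012,0.01,0],"twist": 0},
    {"grip": 1,"linear": [0.01,0.01,0],"twist": 0},
    {"grip": 1,"linear": [0,0.01,0],"twist": 0},
    {"grip": 1,"linear": [0,0.01,0],"twist": 0},
  ],
)

```text
clock: 14.85
eef_pos: [0.5061, -0.1103, 0.1169]
tool_rot: [-0.116, 0.711, -0.684, 0.11]
ft_force: [-1.2, 1.6, 4.3]
grip_width: 0.0129
```

```bash
python3 - <<'E'
from h import *
plan([.5058,-.1101,.1136],-71.85);tip()
E
```

```text
t 14.85 eef [ 0.5061 -0.1103  0.1169] yaw -71.56 tilt y.z [-0.0149  0.0363 -0.9992] q [-0.233  0.371 -0.124  1.099  0.032  2.586] F [-1.2  1.6  4.3] w 0.0129
turn world deg -0.29 twist rad 0.005 =units 0.0025 | d world [-0.0003  0.0002 -0.0033] | tool units now [ 0.001   0.0167 -0.0006] | after turn [ 0.001   0.0167 -0.0006]
TIP a -0.0052 b -0.0007 z 0.055 F a,b,z 0.7 1.9 4.3 tilt a,b 0.0029 0.0391
```

move_arm(
  increments=[
    {"grip": 1,"linear": [0.005,0.01,0],"twist": 0},
    {"grip": 1,"linear": [0.005,0.01,0],"twist": 0},
    {"grip": 1,"linear": [0,0.01,0],"twist": 0},
    {"grip": 1,"linear": [0,0,0],"twist": 0},
    {"grip": 1,"linear": [0,0,0],"twist": 0},
  ],
)

```text
clock: 15.35
eef_pos: [0.5053, -0.1104, 0.1108]
tool_rot: [-0.116, 0.711, -0.684, 0.111]
ft_force: [-0.2, 2.0, 5.3]
grip_width: 0.0133
```

```bash
python3 - <<'E'
from h import *
plan([.5058,-.1101,.1136],-71.85);tip()
im,D=grab('side','s5')
c=im[195:250,315:375];cv2.imwrite('pics/s5c.png',cv2.convertScaleAbs(cv2.resize(c,None,fx=9,fy=9,interpolation=cv2.INTER_CUBIC),alpha=1.6))
g=cv2.cvtColor(im,cv2.COLOR_BGR2GRAY)
for v in (207,209,211,213,215,217,219,221,223): print(v,g[v,334:356])
E
```

```text
t 15.35 eef [ 0.5053 -0.1104  0.1108] yaw -71.54 tilt y.z [-0.0122  0.0369 -0.9992] q [-0.235  0.374 -0.137  1.08   0.033  2.585] F [-0.2  2.   5.3] w 0.0133
turn world deg -0.31 twist rad 0.0054 =units 0.0027 | d world [0.0005 0.0003 0.0028] | tool units now [-0.003  -0.0141 -0.0011] | after turn [-0.003  -0.0141 -0.0011]
TIP a -0.0046 b -0.0005 z 0.0488 F a,b,z -0.4 1.9 5.3 tilt a,b 0.0001 0.0389
207 [155 139 100  67  57  52  51  55  64  66  59  52  52  59  70  91 121 146
 155 157 156 157]
209 [159 155 144 139 127 101  80  73  75  75  74  75  87 117 141 151 154 156
 157 157 157 157]
211 [158 157 158 159 151 120  86  77  78  79  79  79  93 125 151 159 159 158
 158 157 157 158]
213 [158 158 159 160 150 119  89  77  78  78  77  78  89 113 136 151 157 158
 159 158 158 159]
215 [158 158 158 159 150 125  94  81  80  78  79  79  78  82 101 134 153 159
 158 159 159 159]
217 [159 158 158 159 152 125  90  76  77  74  77  75  75  74  94 129 152 160
 159 160 159 158]
219 [159 159 158 160 151 121  83  67  66  67  67  66  65  67  83 120 149 160
 161 159 159 159]
221 [159 160 160 160 152 122  86  68  70  70  68  69  68  67  81 115 138 146
 145 145 149 154]
223 [160 159 159 160 152 124  89  73  70  71  71  73  72  72  80  97 106 110
 109 110 113 117]
```

View pics/s5c.png

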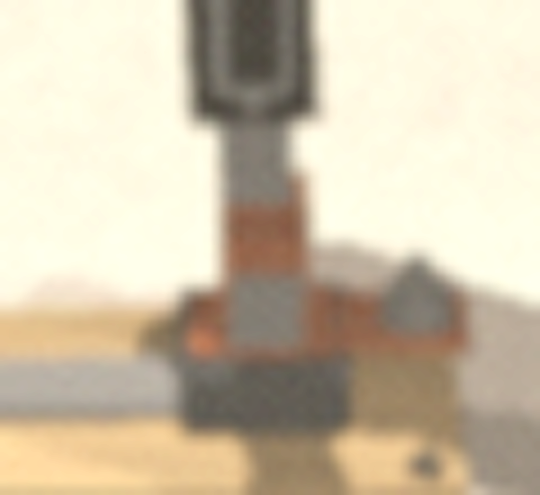

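move_arm(
  increments=[
    {"grip": 1,"linear": [0,0,0],"twist": 0},
    {"grip": 1,"linear": [0,0,0],"twist": 0},
    {"grip": 1,"linear": [0,0,0],"twist": 0},
    {"grip": 1,"linear": [0,0,0],"twist": 0},
    {"grip": 1,"linear": [0,0,0],"twist": 0},
  ],
)

```text
clock: 15.9
eef_pos: [0.5053, -0.1104, 0.1108]
tool_rot: [-0.116, 0.711, -0.684, 0.111]
ft_force: [0.2, 0.9, 3.8]
grip_width: 0.0138
```

```bash
python3 - <<'E'
from h import *
plan([.5058,-.1101,.1136],-71.85);tip()
# independent depth check: side rows of fingertips / plate top edge, blade face points
im,D=grab('side','s6');uv,P=cloud('side',D,(336,203,352,222))
m=(P[:,2]>.077)&(P[:,2]<.097)&(abs(P[:,0]-.5)<.03)&(abs(P[:,1]+.109)<.02)
th=np.radians(18.15);nx=np.array([-np.sin(th),np.cos(th)]);b=(P[m,:2]-[.5,-.109])@nx
print(m.sum(),'blade face b vs z slope',np.polyfit(P[m,2],b,1),'b med',np.median(b))
E
```

```text
t 15.9 eef [ 0.5053 -0.1104  0.1108] yaw -71.54 tilt y.z [-0.0124  0.037  -0.9992] q [-0.235  0.374 -0.137  1.08   0.033  2.585] F [0.2 0.9 3.8] w 0.0138
turn world deg -0.31 twist rad 0.0054 =units 0.0027 | d world [0.0005 0.0003 0.0028] | tool units now [-0.003  -0.0142 -0.0011] | after turn [-0.003  -0.0142 -0.0011]
TIP a -0.0046 b -0.0005 z 0.0488 F a,b,z -0.5 0.8 3.8 tilt a,b 0.0002 0.039
70 blade face b vs z slope [-0.253451    0.02384509] b med 0.00215141642456484
```

The gauge is steady, with the tip about 15 mm down. Forces are low and nearly balanced, so I'm handing in.

```bash
python3 -c "
from h import *
print(bot.job_done()); tip()"
```

```text
the job is handed in; nothing more can be done
None
the job is handed in; nothing more can be done
```

I lifted the blade gauge out of its stand, turned it square to the tab-end contact of the large fuse base, and slid it down between the plates. I handed the job in at 15.9 s with the gauge still gripped; no verdict was reported.

My last checks showed:
- **Depth:** the tip is about 15 mm below the upper edge of the flat faces, slightly more than half-way (13 mm). I worked this out from the arm's pose and the grasp, because the plates hide the tip.
- **Drag:** about 5 to 6 N while sliding it in, as expected.
- **Midway between the plates:** within about 1 mm. The sideways force is only 1 to 2 N, which suggests both plates are pressing. I could not see the plate spread directly because the gripper blocks the view.
- **Centred across the plates:** about 2.7 mm off towards the clamp end in the side view. The tolerance is 7 mm.
- **Upright and square:** the tool is tilted about 2.2°, which built up during the fast moves and could not be fully removed. It is within about 0.5° of square. A blade tilt fitted from the last depth image came out much larger, about 14°. I took that as depth noise over a short stretch of blade and did not check it further.
- **At rest:** there was no movement over a 0.5 s hold.
- **Other things on the bench:** I kept clear of them on the planned path, but did not check their positions again at the end.

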